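# Fold-out peg: rehang the capsule plate, fold the emptied peg away

### The arm

A 6-joint arm with a two-finger parallel gripper is mounted at the origin on the work surface. World frame = base frame: x ahead of the robot, y to its left, z up, the work surface at z = 0. Lengths are in m, angles in rad, forces in N, time in s.
With the tool pointing down it reaches from about 0.25 to 0.775 m from the base axis. Payload 4 kg.
Tool frame: the origin (TCP) lies at the very end of the fingers, on their centre line; the grasp point (between the pads) lies 19 mm behind it (robot.hold_point_z is the distance from the TCP to the grasp point, in m); z points along the fingers, y is the line along which they close (so a half turn about z gives the same grasp; the last joint's range is limited). The gripper opens to 94 mm and grips with 3 to 60 N. Pads are 16 mm wide; open, the fingers measure 119 mm over their backs; the gripper's body (75 mm by 177 mm) begins 78 mm behind the grasp point.
Start: joints at [1.236, 0.087, 1.371, -0, 1.684, -0.103], TCP at [0.126, 0.535, 0.206] pointing down, gripper open.
Joint ranges: [-3.1, 3.1], [-0.76, 2.03], [0.27, 2.55], [-1.08, 4.22], [0.17, 2.65], [-2.57, 2.57]. Speed limits (rad/s): [2.79, 2.79, 3.14, 3.14, 3.14, 3.14].

### API

Orientations are given as [roll, pitch, yaw] about the fixed x, y, z axes, in that order (R = Rz(yaw) Ry(pitch) Rx(roll)).
In Python, from bench import robot gives the robot as it stands.
- The arm moves only by the tool carry_out, never from a script. Its argument "steps" is a list of rows, each a list of 3 entries, a list of its own where there are three numbers: the shift along the tool's x, y, z in m, then the turn about the tool's z in units of 10 degrees (1.0 is 10 degrees), then the closure, from -1 (fully open) to 1 (shut). In form: [[[tx, ty, tz], roll, jaw], ...]. A call has 1 to 10 rows; each row is the pose to reach, as a shift and turn from the pose commanded when the call began, along the tool's axes at that moment; what a row does not reach only later rows make up. A row lasts 1/8 s, in which the tool goes at most 62.5 mm and 10.7 degrees, less where a joint would pass 70% of its speed; a pose out of reach is approached as far as the arm can. A call with a gripper value outside its range is refused whole. The fingers move at their own pace and stop on an object; the grip force is fixed at half the most. Time passes only in rows, so rows that repeat a pose let the fingers close. It gives the time, the measured TCP pose, the force, the opening and the grip force at its end, in the units of the state.
- robot.get_obs(): the state, without advancing time (a new reading comes with each control period).
- robot.snapshot(name): name is "scene" or "top" or "wrist"; returns a dict with "image" (400x640x3 uint8, red, green, blue), "z_map" (400x640 float32, m along the optical axis (not along the pixel's ray), 0 where there is no reading), "mtx" (3x3 intrinsics, pixels), "D" ([k1, k2, p1, p2, k3] as OpenCV has them; the pictures are not rectified), "R" (3x3) and "t" (3): a world point X has camera coordinates R X + t. Camera axes: x right, y down, z forward; pixel columns grow to the right and rows downward; lengths in m; the calibration is good to about 2 mm. A picture is of the moment at which its call begins.
- robot.close_job(): hands the job in; it is judged then, once.
The state is a dict: "time": time; "joint_positions": joint angles; "qvel": joint speeds; "joint_torque": joint torques, N m; "tool_pos": TCP position; "ee_rot": TCP orientation; "wrist_force": force on the tool from outside, world axes, zero at the start; "wrist_torque": the same for the moment, N m; "width": finger opening in m; "finger_force": force on a finger pad.
Only numpy, scipy, OpenCV 4.12 (cv2) and the standard library are available. Lean on these libraries where they do the work, as an engineer would, in place of code of your own. Each camera call takes 0.05 s, during which the arm holds its last target. There are 200 camera calls.

### The job

Swing the folded orange-knobbed peg all the way down to its stop, lift the perforated capsule plate off the blue-knobbed peg and hang it by its slot on the orange one, then fold the emptied blue peg up fully flat against its post. The orange peg's bracket is clamped at a height nobody has measured: feel for it, and do not shove the bracket along its slot or jam the plate against pegs or posts (stay below about 15 N). Leave the bowl, jar and beaker where they stand.

Things in the scene. Friction and masses are not known exactly. Their poses are not given: they have to be found in the camera images.
- post_a: fixed upright steel panel on a dark foot, the post of the blue-knobbed peg. Panel 90 wide (y), 12 thick, top 225 mm above the table; foot 110 x 110 x 10, 35 in front of the face. Origin on the table under the middle of the panel's front face; x points out of the front face (roughly away from the robot), y along the panel's width, z up
- hinge_a (a point): middle of the blue peg's level hinge axis (along y of post_a), at x = 26, y = 0, z = 190 mm of post_a, in an aluminium bracket 44 wide and 26 high bolted to the panel. The peg: a steel rod 10 mm thick from the hinge to a disc-shaped knob 24 in diameter and 12 thick, its middle 56 and its outer face 62 mm from the hinge axis
- peg_a (a joint): hinge angle q of the blue-knobbed peg: 0 = folded, straight up along the panel; 1.571 = level, straight out along post_a's x; both are hard stops. Knob middle: x = 26 + 56 sin q, z = hinge height + 56 cos q. The hinge is stiff (friction 0.22 N m, 4 N at the knob), stays where it is left, no spring. Starts level, carrying the plate
- post_b: fixed post like post_a (same panel, foot and frame) for the orange-knobbed peg, with a black slot up its front. The peg's black bracket is clamped in the slot: hinge axis at x = 26, y = 0 and anywhere from z = 168 to 212 mm, unmeasured; pushed up or down with over 20 N it slips. The folded peg's knob stands above the panel: its top, 62 mm over the hinge, can be felt
- peg_b (a joint): hinge angle of the orange-knobbed peg on post_b, same make, sizes and stiffness as peg_a: 0 = folded straight up, 1.571 = level, on its stop. Starts folded or nearly so (up to 0.15)
- plate: perforated steel plate, 80 wide (y), 4 thick (x), 0.2 kg. Origin: middle of its hanging slot, a window 40 wide, 28 high; z up, x normal to the plate, along the peg. Reaches 96 mm below the origin. Starts hanging on the blue peg, slot's upper edge on the rod, origin 9 mm below the peg's axis. To pass the knob the slot must be centred on it: 2 mm play above and below, 8 mm each side
- grip (a point): middle of the plate's white grip block, 41 mm above the plate's origin: 30 wide (y), 12 thick (x), 36 high, on the plate's upper edge; take it from above. Axes as the plate's
- bowl: white bowl, 110 mm across, 50 high; origin under its middle. Leave it alone
- jar: amber jar with a white lid, 50 mm across, 60 high; origin under its middle. Leave it alone
- beaker: open steel beaker, 56 mm across, 55 high; origin under its middle. Leave it alone
There are look-alikes about, which are no part of the job. There is more than one size of the plate; the job needs the smaller.

How it is judged:
On the way, in this order (a step that is already met when the one before it is completed fails the run):
1. the orange peg is swung down to its stop (within 0.1 rad) (value of joint peg_b above 1.47 rad), for 0.2 s.
2. the plate hangs by its slot on the orange peg, released and at rest (value of joint peg_b above 1.47 rad and x of plate in the frame of post_b between 0.028 and 0.076 m and y of plate in the frame of post_b between -0.02 and 0.02 m and z of plate in the frame of post_b between 0.145 and 0.215 m and angle between plate's own z axis and vertical below 0.25 rad and linear speed of plate below 0.03 m/s and contact force between the fingers and plate below 0.1 N), for 0.3 s.
3. the blue peg is folded up flat (within 0.06 rad of its stop) (value of joint peg_a below 0.06 rad), for 0.2 s.
At the end, for the whole second after the job is handed in: orange peg down (angle above 1.47); plate hanging on it by its slot, released, at rest, upright within 0.25 rad, its origin 28 to 76 mm in front of post_b's face, within 20 mm of its middle and 145 to 215 mm high; blue peg folded up within 0.06 rad of its stop (all of step 2 and value of joint peg_a below 0.06 rad); the robot touches nothing.
It fails at once if the plate is pressed against a post or its peg with more than 20 N (contact force between plate and post_a above 20 N or contact force between plate and post_b above 20 N).
It fails at once if the orange peg's bracket is shoved more than 3 mm along its slot (distance of bracket_b_c0 from where it was at the start of the episode above 0.003 m).
It fails at once if the bowl, jar or beaker is moved by more than 15 mm (distance of any of bowl, jar, beaker from where it was at the start of the episode above 0.015 m).
It also fails if it takes over 72 s, if anything falls off the work surface, if the arm or the gripper's body presses on something with over 40 N, if the wrist force passes 120 N, or if a joint passes its speed limit or range.

## Working session

There is one attempt and no reset: what is moved stays moved. The work goes in short steps, Python scripts to look and compute and a tool call to move; the robot and the scene stay as the last step left them, time stands still between calls to the robot, and variables do not carry over. Pictures are saved under pics/ and viewed, at most 10 in all, crops included, and the job is handed in when it is done.

Besides the shell and the picture viewer there is one more tool, called after "Request:" as name(argument=value, ...), one argument or row to a line, values as JSON. carry_out: Moves the arm, as the interface text tells. Its arguments: {"type":"object","properties":{"steps":{"type":"array","items":{"type":"array"}}},"required":["steps"]}

```bash
mkdir -p pics; ls; cat > h.py <<'E'
import numpy as np, cv2
from bench import robot
def snap(n):
    s=robot.snapshot(n); return s
def cloud(s):
    """world points for every pixel (nan if no depth)"""
    h,w=s['z_map'].shape
    u,v=np.meshgrid(np.arange(w),np.arange(h))
    p=cv2.undistortPoints(np.stack([u,v],-1).reshape(-1,1,2).astype(np.float64),s['mtx'],s['D']).reshape(h,w,2)
    z=s['z_map'].astype(float).copy(); z[z<=0]=np.nan
    c=np.dstack([p[...,0]*z,p[...,1]*z,z])
    return (c-np.array(s['t']).ravel())@np.array(s['R'])
E
python3 - <<'E'
from h import *
o=robot.get_obs(); print(o)
for n in ('scene','top'):
    s=snap(n); cv2.imwrite(f'pics/{n}0.png',s['image'][...,::-1]); np.savez(f'{n}0.npz',**s)
    print(n,s['R'],s['t'],s['mtx'])
E
```

```text
pics
{'time': 0.0, 'joint_positions': array([ 1.23590876e+00,  8.79582790e-02,  1.37224584e+00, -2.95261460e-05,
        1.68359329e+00, -1.03105075e-01]), 'qvel': array([-0.00065246, -0.00013307,  0.00124513,  0.00032874,  0.00032823,
       -0.00039973]), 'joint_torque': array([-1.70224961e-03, -3.40172982e+01, -3.02425504e+01,  7.16380868e-02,
        3.28453572e-02, -1.47696855e-04]), 'tool_pos': array([0.12617816, 0.53476764, 0.20430666]), 'ee_rot': array([-3.13939659e+00, -1.97728704e-04,  2.90980665e+00]), 'wrist_force': array([-0.26943199, -0.80794521,  0.70458089]), 'wrist_torque': array([0.02395846, 0.05515536, 0.05560695]), 'finger_force': 0.0, 'width': 0.09389984040927596}
scene [[ 0.87435167  0.48519375  0.00980752]
 [ 0.294084   -0.5136666  -0.80601565]
 [-0.38603596  0.70762536 -0.59181296]] [-0.50392854 -0.02651988  1.50763935] [[468.77054462   0.         321.51038637]
 [  0.         468.77054462 201.86610503]
 [  0.           0.           1.        ]]
top [[ 0.02578052 -0.99952402  0.0169441 ]
 [-0.99768999 -0.02679145 -0.06242523]
 [ 0.06284948 -0.01529561 -0.9979058 ]] [-0.0091336   0.55083594  1.12951404] [[428.95762461   0.         318.85174401]
 [  0.         428.95762461 198.99996486]
 [  0.           0.           1.        ]]
```

View pics/scene0.png

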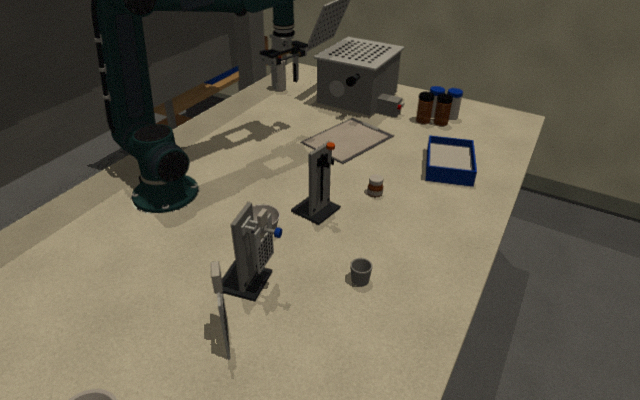

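View pics/top0.png

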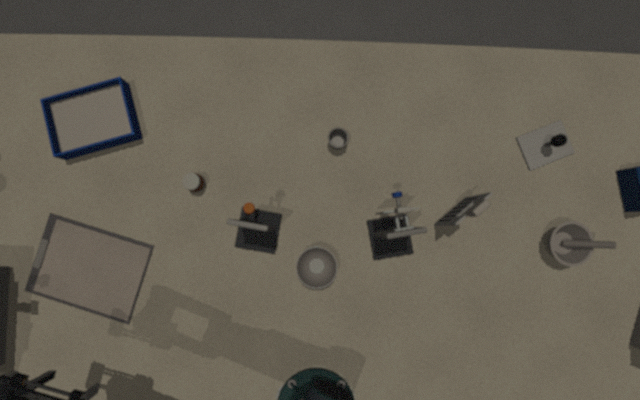

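The scene image shows post_a with the blue knob at (278,232), and post_b with the orange knob at (330,146). In the top image the blue knob is at (397,195) and the orange one at (249,208).

There are two plate candidates: the one hanging on the blue peg, scene (264,243), and a larger standing one, scene (222,310). The first fits because it hangs on the blue peg. I'll confirm that with a crop while measuring.

```bash
python3 - <<'E'
from h import *
S={n:dict(np.load(f'{n}0.npz')) for n in('scene','top')}
img=S['scene']['image'][...,::-1]
cv2.imwrite('pics/crop1.png',cv2.resize(img[120:370,190:400],None,fx=2.4,fy=2.4,interpolation=cv2.INTER_CUBIC)[:600])
for n,s in S.items():
    P=cloud(s); hsv=cv2.cvtColor(s['image'],cv2.COLOR_RGB2HSV)
    for nm,lo,hi in(('blue',100,125),('orange',3,14)):
        m=((hsv[...,0]>=lo)&(hsv[...,0]<=hi)&(hsv[...,1]>170)&(hsv[...,2]>60)).astype(np.uint8)
        k,l,st,c=cv2.connectedComponentsWithStats(m)
        for i in range(1,k):
            if 8<st[i,4]<300:
                q=P[l==i]; print(n,nm,st[i],c[i].round(1),np.nanmedian(q,0).round(4),'z',np.nanmin(q[:,2]).round(4),np.nanmax(q[:,2]).round(4))
# points high above table in top view, near posts
P=cloud(S['top'])
for nm,(r0,r1,c0,c1) in {'b':(195,255,222,290),'a':(185,262,360,430)}.items():
    q=P[r0:r1,c0:c1].reshape(-1,3)
    for z0,z1 in((.216,.234),(.236,.29),(.16,.214),(.005,.016)):
        t=q[(q[:,2]>z0)&(q[:,2]<z1)]
        if len(t)<6: print(nm,z0,len(t));continue
        r=cv2.minAreaRect((t[:,:2]*1000).astype(np.float32)); print(nm,z0,len(t),t.mean(0).round(4),np.median(t[:,2]).round(4),[np.round(x,1) for x in r])
for nm,(r,c) in dict(bowl=(268,316),jar=(182,193),beaker=(141,338),bigplate=(210,465)).items():
    q=P[r-3:r+4,c-3:c+4].reshape(-1,3); print(nm,np.nanmedian(q,0).round(3),np.nanmax(q[:,2]).round(3))
E
```

```text
scene blue [431  87  14   6  60] [437.5  89.1] [0.5722 0.9915 0.1206] z 0.1165 0.1254
scene blue [448  88  14   7  66] [455.1  91. ] [0.6418 1.0083 0.1211] z 0.1126 0.1254
scene blue [427 136   5  31  44] [428.7 151. ] [0.6693 0.6107 0.0573] z 0.0287 0.0634
scene blue [470 141   6  31  41] [473.3 159.1] [0.8307 0.6116 0.0586] z 0.0269 0.0634
scene blue [275 228   6   7  30] [277.1 230.9] [ 0.5566 -0.1739  0.2006] z 0.1951 0.2054
scene orange [327 143   8   7  39] [330.5 145.3] [0.5162 0.1536 0.2485] z 0.2369 0.2514
top blue [118  79   4   5  11] [119.5  80.6] [0.8467 0.538  0.0621] z 0.0502 0.0649
top blue [ 54 152   5   4  11] [ 56.2 153.8] [0.6478 0.6914 0.0608] z 0.0574 0.0639
top orange [244 204  10  10  44] [247.8 207.9] [0.5131 0.1608 0.2493] z 0.0093 0.2523
b 0.216 228 [0.4787 0.1634 0.2257] 0.2258 [array([478.6, 163.7]), array([87.5, 12.1]), np.float64(80.9)]
b 0.236 102 [0.5151 0.1587 0.2487] 0.2488 [array([515.3, 158.8]), array([21.7, 22.1]), np.float64(3.3)]
b 0.16 150 [0.4932 0.1558 0.1957] 0.1961 [array([498.3, 156.8]), array([86.1, 40.4]), np.float64(73.3)]
b 0.005 1367 [0.4602 0.1642 0.0106] 0.0108 [array([480.1, 173.5]), array([155.7, 179.8]), np.float64(1.6)]
a 0.216 243 [ 0.472  -0.1832  0.2254] 0.2256 [array([ 477.4, -187. ]), array([80.8, 68.2]), np.float64(71.2)]
a 0.236 79 [ 0.5205 -0.1743  0.2405] 0.2407 [array([ 520.6, -174.7]), array([11.8, 29.4]), np.float64(8.6)]
a 0.16 384 [ 0.5069 -0.1731  0.1978] 0.1987 [array([ 510.7, -175.9]), array([99.6, 80.8]), np.float64(6.2)]
a 0.005 1334 [ 0.4539 -0.1838  0.0105] 0.0107 [array([ 492.4, -200.7]), array([202.6, 189.1]), np.float64(0.5)]
bowl [0.367 0.008 0.006] 0.009
jar [0.583 0.331 0.061] 0.065
beaker [ 0.712 -0.043  0.006] 0.014
bigplate [ 0.527 -0.349  0.119] 0.192
```

View pics/crop1.png

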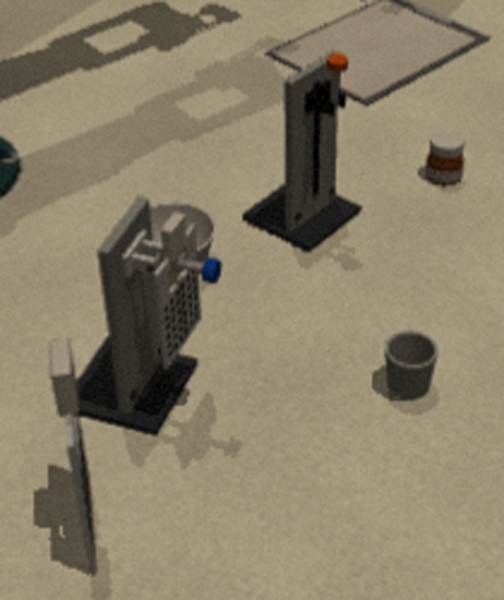

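The crop shows the small perforated plate with its white grip block on the blue peg, at crop (172,240). The taller plate on its own, at crop (70,450), is the look-alike. Next I fit the post frames.

```bash
cat >> h.py <<'E'
def go(xyz,psi_deg):
    """tool-axis shift and turn from the present pose to the world point and yaw"""
    from scipy.spatial.transform import Rotation as Ro
    o=robot.get_obs(); R=Ro.from_euler('xyz',o['ee_rot']).as_matrix()
    d=(R.T@(np.array(xyz)-o['tool_pos'])).round(4); y=np.degrees(o['ee_rot'][2])
    t=-((psi_deg-y+180)%360-180)/10
    print('at',o['tool_pos'].round(4),'yaw',y.round(1),'shift',d,'turn',round(t,2),'F',o['wrist_force'].round(1))
def post(o,yaw,p):
    c,s=np.cos(yaw),np.sin(yaw); return np.array([o[0]+c*p[0]-s*p[1],o[1]+s*p[0]+c*p[1],p[2]])
def inpost(o,yaw,w):
    c,s=np.cos(yaw),np.sin(yaw); d=np.array(w[:2])-o[:2]; return np.array([c*d[0]+s*d[1],-s*d[0]+c*d[1],w[2]])
E
python3 - <<'E'
from h import *
S={n:dict(np.load(f'{n}0.npz')) for n in('scene','top')}
P=cloud(S['top']); q=P[185:262,360:430].reshape(-1,3)
t=q[(q[:,2]>.219)&(q[:,2]<.232)&(q[:,0]<.495)]
r=cv2.minAreaRect((t[:,:2]*1000).astype(np.float32)); print('panel a',len(t),r)
# knob blue in top view (darker) and rod
im=S['top']['image']; hsv=cv2.cvtColor(im,cv2.COLOR_RGB2HSV)
m=np.zeros(im.shape[:2],bool); m[185:205,385:410]=True
m&=(hsv[...,0]>98)&(hsv[...,0]<128)&(hsv[...,1]>110)
k=P[m]; print('blue knob',m.sum(),np.nanmedian(k,0),np.nanpercentile(k,[3,97],axis=0))
t=q[(q[:,2]>.236)]; print('block',cv2.minAreaRect((t[:,:2]*1000).astype(np.float32)),np.median(t[:,2]))
# dark feet: top plane of foot by colour
g=cv2.cvtColor(im,cv2.COLOR_RGB2GRAY)
for nm,(r0,r1,c0,c1) in {'b':(195,258,228,290),'a':(205,266,360,420)}.items():
    G=g[r0:r1,c0:c1]; Q=P[r0:r1,c0:c1]; mm=(G<60)&(abs(Q[...,2]-.01)<.006)
    mm=cv2.morphologyEx(mm.astype(np.uint8),cv2.MORPH_OPEN,np.ones((3,3)))>0
    print('foot',nm,mm.sum(),cv2.minAreaRect((Q[mm][:,:2]*1000).astype(np.float32)))
E
```

```text
panel a 229 ((469.9930114746094, -184.71475219726562), (11.97310733795166, 89.77933502197266), 10.745404243469238)
blue knob 27 [ 0.55515785 -0.16700032  0.20136919] [[ 0.55064902 -0.17516938  0.19760645]
 [ 0.55774706 -0.15915535  0.20455716]]
block ((520.56787109375, -174.72450256347656), (11.822660446166992, 29.40717315673828), 8.589159965515137) 0.24067064719393402
foot b 1149 ((463.9608459472656, 165.42425537109375), (106.39534759521484, 107.24526977539062), 81.37283325195312)
foot a 1103 ((456.3846435546875, -186.90594482421875), (109.8082504272461, 107.10443878173828), 11.583213806152344)
```

Request:
carry_out(
  steps=[
    [[0, 0, -0.06], 0, -1],
    [[0, 0, -0.11], 0, -1],
    [[0, 0, -0.13], 0, -1],
  ],
)

```text
time: 0.48
tool_pos: [0.1265, 0.5358, 0.3391]
ee_rot: [3.136, 0.001, 2.91]
wrist_force: [-0.3, 0.3, -0.6]
width: 0.094
finger_force: 0.0
```

```bash
cat >> h.py <<'E'
OA,YA=np.array([.4759,-.1836]),np.radians(10.9)
OB,YB=np.array([.4845,.1628]),np.radians(-9.0)
E
python3 -c "
from h import *
go(post(OB,YB,[-.004,0,.29]),171)"
```

```text
at [0.1265 0.5358 0.3391] yaw 166.7 shift [-0.4301 -0.2814  0.0479] turn -0.43 F [-0.3  0.3 -0.6]
```

Request:
carry_out(
  steps=[
    [[-0.05, -0.033, 0], -0.43, 1],
    [[-0.1, -0.066, 0], -0.43, 1],
    [[-0.15, -0.098, 0], -0.43, 1],
    [[-0.2, -0.131, 0], -0.43, 1],
    [[-0.25, -0.164, 0], -0.43, 1],
    [[-0.3, -0.197, 0], -0.43, 1],
    [[-0.35, -0.229, 0.02], -0.43, 1],
    [[-0.4, -0.262, 0.04], -0.43, 1],
    [[-0.43, -0.281, 0.048], -0.43, 1],
    [[-0.43, -0.281, 0.048], -0.43, 1],
  ],
)

```text
time: 1.72
tool_pos: [0.4809, 0.161, 0.2851]
ee_rot: [-3.14, -0.004, 2.981]
wrist_force: [0.4, 0.6, 0.2]
width: 0.0009
finger_force: 0.0
```

```bash
python3 -c "
from h import *
go(post(OB,YB,[-.004,0,.233]),171)
go(post(OB,YB,[.031,0,.255]),171)
print(robot.get_obs()['width'])"
```

```text
at [0.4809 0.161  0.2851] yaw 170.8 shift [0.0005 0.0024 0.0521] turn -0.02 F [0.4 0.6 0.2]
at [0.4809 0.161  0.2851] yaw 170.8 shift [-0.0344  0.0025  0.0299] turn -0.02 F [0.4 0.6 0.2]
0.0009265442784376554
```

Request:
carry_out(
  steps=[
    [[0, 0.002, 0.03], 0, 1],
    [[0, 0.002, 0.05], 0, 1],
    [[0, 0.002, 0.05], 0, 1],
  ],
)

```text
time: 2.1
tool_pos: [0.479, 0.1658, 0.236]
ee_rot: [-3.141, -0.004, 2.986]
wrist_force: [-0.3, -0.0, 0.7]
width: 0.0007
finger_force: 0.0
```

Request:
carry_out(
  steps=[
    [[-0.008, 0, 0], 0, 1],
    [[-0.014, 0, 0], 0, 1],
    [[-0.02, 0, 0], 0, 1],
    [[-0.02, 0, 0], 0, 1],
  ],
)

```text
time: 2.6
tool_pos: [0.5009, 0.1621, 0.2386]
ee_rot: [3.141, 0.001, 2.985]
wrist_force: [-3.7, 1.1, 3.7]
width: 0.0002
finger_force: 1.9
```

Request:
carry_out(
  steps=[
    [[-0.006, 0, 0], 0, 1],
    [[-0.012, 0, 0], 0, 1],
    [[-0.018, 0, 0], 0, 1],
    [[-0.024, 0, 0], 0, 1],
    [[-0.024, 0, 0], 0, 1],
  ],
)

```text
time: 3.22
tool_pos: [0.5246, 0.1577, 0.2365]
ee_rot: [-3.141, -0.001, 2.984]
wrist_force: [-2.3, 0.9, -0.7]
width: 0.0003
finger_force: 1.0
```

```bash
python3 - <<'E'
from h import *
for i in range(4):
    s=snap('scene'); print(robot.get_obs()['tool_pos'].round(4),robot.get_obs()['wrist_force'].round(1))
cv2.imwrite('pics/s1.png',cv2.resize(s['image'][100:230,260:400,::-1],None,fx=4,fy=4))
go(post(OB,YB,[.075,0,.25]),171)
P=cloud(s);hsv=cv2.cvtColor(s['image'],cv2.COLOR_RGB2HSV)
m=(hsv[...,0]>=3)&(hsv[...,0]<=14)&(hsv[...,1]>170)&(hsv[...,2]>60);m[:120]=0;m[:,:300]=0;m[:,365:]=0
q=P[m];print(len(q),inpost(OB,YB,np.nanmedian(q,0)),np.nanpercentile(q[:,2],[5,95]))
E
```

```text
[0.5246 0.1577 0.2369] [-1.1 -0.4 -0.5]
[0.5247 0.1577 0.2372] [-1.6  0.4  0.5]
[0.5248 0.1578 0.2375] [-0.8  0.2  0.5]
[0.5248 0.1578 0.2377] [-0.6  0.8 -0.3]
at [0.5248 0.1578 0.2377] yaw 171.0 shift [-0.0344 -0.0014 -0.0123] turn -0.0 F [-0.6  0.8 -0.3]
50 [ 0.06055567 -0.00470811  0.23627621] [0.22887283 0.24283776]
```

View pics/s1.png

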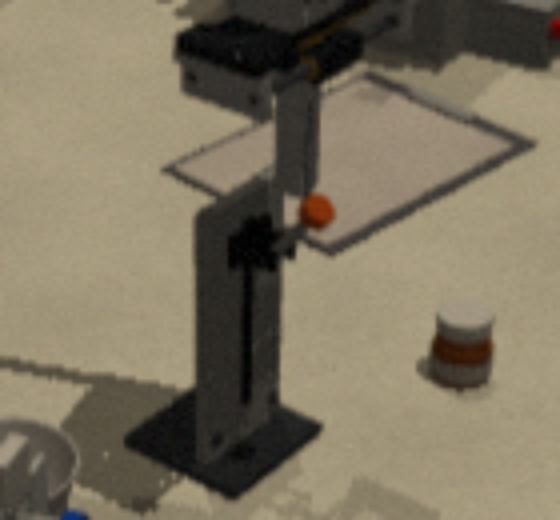

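The peg is about halfway down, with the knob at crop (317,210) and the finger just behind it. I'll lift over it and press down from above.

Request:
carry_out(
  steps=[
    [[0.002, 0, -0.018], 0, 1],
    [[-0.03, 0, -0.018], 0, 1],
    [[-0.034, -0.001, -0.018], 0, 1],
    [[-0.034, -0.001, 0.0], 0, 1],
    [[-0.034, -0.001, 0.006], 0, 1],
    [[-0.034, -0.001, 0.012], 0, 1],
    [[-0.034, -0.001, 0.018], 0, 1],
    [[-0.034, -0.001, 0.018], 0, 1],
  ],
)

```text
time: 4.42
tool_pos: [0.5643, 0.1509, 0.2261]
ee_rot: [3.138, 0.024, 2.983]
wrist_force: [12.7, -2.5, 13.2]
width: 0.0005
finger_force: 8.9
```

Request:
carry_out(
  steps=[
    [[0, 0, 0.004], 0, 1],
    [[0, 0, 0.008], 0, 1],
    [[0, 0, 0.012], 0, 1],
    [[0, 0, 0.012], 0, 1],
  ],
)

```text
time: 4.92
tool_pos: [0.57, 0.1501, 0.2178]
ee_rot: [3.136, 0.039, 2.981]
wrist_force: [21.8, -4.3, 16.1]
width: 0.0006
finger_force: 13.8
```

The tip landed on the knob's outer face and was wedging toward the hinge. I'm backing off to re-engage from the inboard side.

Request:
carry_out(
  steps=[
    [[-0.002, 0, -0.01], 0, 1],
    [[-0.004, 0, -0.05], 0, 1],
    [[-0.004, 0, -0.05], 0, 1],
  ],
)

```text
time: 5.3
tool_pos: [0.5621, 0.1516, 0.2607]
ee_rot: [3.139, 0.006, 2.985]
wrist_force: [0.0, 0.6, 0.5]
width: 0.0003
finger_force: 0.0
```

```bash
python3 - <<'E'
from h import *
s=snap('scene')
cv2.imwrite('pics/s2.png',cv2.resize(s['image'][100:230,260:400,::-1],None,fx=4,fy=4))
P=cloud(s);hsv=cv2.cvtColor(s['image'],cv2.COLOR_RGB2HSV)
m=(hsv[...,0]>=3)&(hsv[...,0]<=14)&(hsv[...,1]>170)&(hsv[...,2]>60);m[:120]=0;m[:,:300]=0;m[:,365:]=0
q=P[m];print(len(q),inpost(OB,YB,np.nanmedian(q,0)),np.nanpercentile(q[:,2],[5,95]))
go(post(OB,YB,[.036,0,.27]),171)
# bracket edges: dark bracket pixels compared with first picture
s0=dict(np.load('scene0.npz')); d=cv2.absdiff(s['image'],s0['image']).max(2)
for i in (s0,s):
    g=cv2.cvtColor(i['image'],cv2.COLOR_RGB2GRAY).astype(float); print(g[150:175,321].astype(int))
E
```

```text
43 [ 0.07134663 -0.00285118  0.22739773] [0.21682912 0.23362404]
at [0.5612 0.1515 0.2582] yaw 171.0 shift [ 0.0415 -0.0008 -0.0119] turn 0.0 F [-0.7  1.   0.5]
[48 45 50 45 30 14  7  6 12  4 14  0  2  1  1  5 11  1  6  5  0  0  0 11
  6]
[42 39 42 44 26 16  4  1  8  7  2  6  8  2  0  1  4 12  5  1  5  2  1  9
 10]
```

View pics/s2.png

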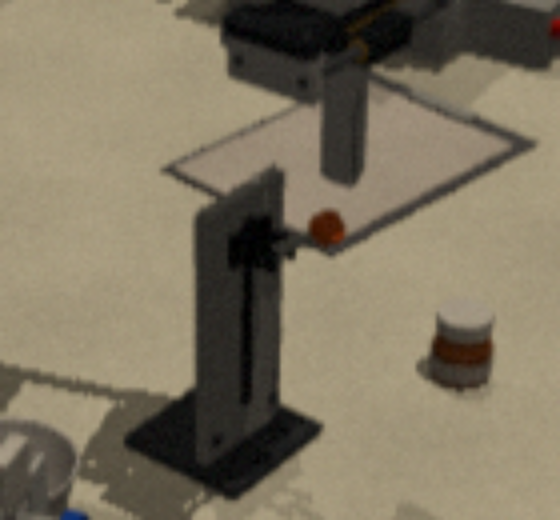

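The bracket looks unmoved. The peg is at about 52° with the knob at crop (327,228). I'll press the rod from inboard of the knob.

Request:
carry_out(
  steps=[
    [[0.02, -0.001, -0.006], 0, 1],
    [[0.038, -0.001, -0.004], 0, 1],
    [[0.038, -0.001, 0.015], 0, 1],
    [[0.036, -0.001, 0.03], 0, 1],
    [[0.031, -0.001, 0.035], 0, 1],
    [[0.026, -0.001, 0.039], 0, 1],
    [[0.026, -0.001, 0.039], 0, 1],
  ],
)

```text
time: 6.22
tool_pos: [0.5345, 0.1542, 0.2169]
ee_rot: [-3.14, -0.005, 2.985]
wrist_force: [-5.4, 0.2, -3.7]
width: 0.0003
finger_force: 2.4
```

Request:
carry_out(
  steps=[
    [[-0.002, 0, 0.003], 0, 1],
    [[-0.004, 0, 0.006], 0, 1],
    [[-0.004, 0, 0.006], 0, 1],
  ],
)

```text
time: 6.6
tool_pos: [0.5387, 0.1536, 0.2124]
ee_rot: [-3.141, -0.003, 2.985]
wrist_force: [-5.9, -0.3, 0.0]
width: 0.0001
finger_force: 2.3
```

Request:
carry_out(
  steps=[
    [[-0.002, 0, 0.003], 0, 1],
    [[-0.003, 0, 0.006], 0, 1],
    [[-0.003, 0, 0.006], 0, 1],
  ],
)

```text
time: 6.98
tool_pos: [0.5427, 0.1533, 0.2072]
ee_rot: [3.141, 0.001, 2.985]
wrist_force: [-3.4, 0.0, 1.8]
width: 0.0005
finger_force: 1.8
```

Request:
carry_out(
  steps=[
    [[-0.002, 0, 0.003], 0, 1],
    [[-0.003, 0, 0.006], 0, 1],
    [[-0.003, 0, 0.006], 0, 1],
  ],
)

```text
time: 7.35
tool_pos: [0.546, 0.1528, 0.2008]
ee_rot: [3.141, 0.001, 2.985]
wrist_force: [-2.7, -0.3, 2.7]
width: 0.0007
finger_force: 1.6
```

Request:
carry_out(
  steps=[
    [[-0.001, 0, 0.003], 0, 1],
    [[-0.002, 0, 0.005], 0, 1],
    [[-0.002, 0, 0.005], 0, 1],
  ],
)

```text
time: 7.72
tool_pos: [0.5477, 0.1525, 0.1953]
ee_rot: [3.141, 0.0, 2.985]
wrist_force: [-2.9, 1.1, 2.3]
width: 0.0006
finger_force: 1.6
```

Request:
carry_out(
  steps=[
    [[0, 0, 0.001], 0, 1],
    [[0, 0, 0.002], 0, 1],
    [[0, 0, 0.002], 0, 1],
  ],
)

```text
time: 8.1
tool_pos: [0.548, 0.1524, 0.1937]
ee_rot: [3.141, 0.001, 2.985]
wrist_force: [-1.7, 0.2, 4.7]
width: 0.0003
finger_force: 1.9
```

Request:
carry_out(
  steps=[
    [[0, 0, 0.001], 0, 1],
    [[0, 0, 0.002], 0, 1],
    [[0, 0, 0.002], 0, 1],
  ],
)

```text
time: 8.48
tool_pos: [0.5481, 0.1524, 0.1918]
ee_rot: [3.141, 0.002, 2.985]
wrist_force: [0.4, 0.4, 4.3]
width: 0.0002
finger_force: 2.2
```

Request:
carry_out(
  steps=[
    [[0, 0, 0.001], 0, 1],
    [[0, 0, 0.001], 0, 1],
    [[0, 0, 0.001], 0, 1],
  ],
)

```text
time: 8.85
tool_pos: [0.5482, 0.1524, 0.1911]
ee_rot: [3.141, 0.002, 2.985]
wrist_force: [0.5, 1.3, 4.9]
width: 0.0006
finger_force: 2.7
```

```bash
python3 - <<'E'
from h import *
s=snap('top');P=cloud(s);hsv=cv2.cvtColor(s['image'],cv2.COLOR_RGB2HSV)
m=(hsv[...,0]>=3)&(hsv[...,0]<=14)&(hsv[...,1]>150)&(hsv[...,2]>60);m[:160]=0;m[230:]=0;m[:,:225]=0;m[:,280:]=0
s=snap('scene')
cv2.imwrite('pics/s3.png',cv2.resize(s['image'][100:230,260:400,::-1],None,fx=4,fy=4))
q=P[m];print(len(q),inpost(OB,YB,np.nanmedian(q,0)),np.nanpercentile(q[:,2],[5,50,95]))
o=robot.get_obs();print(o['tool_pos'],o['wrist_force'],inpost(OB,YB,o['tool_pos']))
E
```

```text
0 [nan nan nan] nan
[0.54816562 0.15239288 0.1910788 ] [ 0.29374465 -0.15765702  5.14392916] [ 0.06450982 -0.0003195   0.1910788 ]
  return np.nanmean(a, axis, out=out, keepdims=keepdims)
  return np.nanmean(a, axis, out=out, keepdims=keepdims)
```

View pics/s3.png

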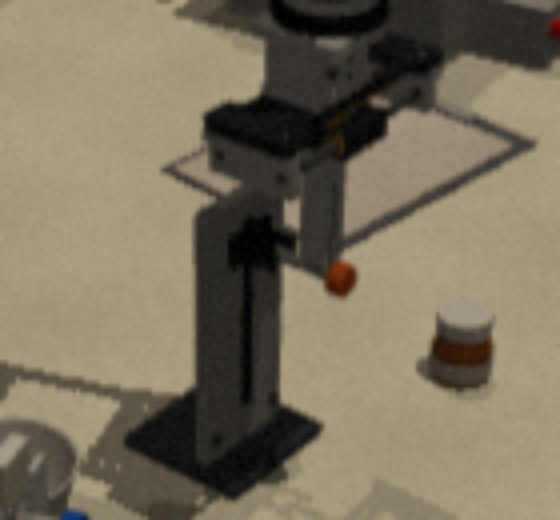

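The peg is nearly level, with the knob at crop (341,278). I'm stepping down until the stop is felt.

Request:
carry_out(
  steps=[
    [[0, 0, 0.001], 0, 1],
    [[0, 0, 0.001], 0, 1],
    [[0, 0, 0.001], 0, 1],
  ],
)

```text
time: 9.32
tool_pos: [0.5482, 0.1524, 0.1909]
ee_rot: [3.141, 0.003, 2.985]
wrist_force: [-0.0, 1.8, 7.2]
width: 0.0005
finger_force: 3.7
```

Request:
carry_out(
  steps=[
    [[0, 0, 0.001], 0, 1],
    [[0, 0, 0.001], 0, 1],
    [[0, 0, 0.001], 0, 1],
  ],
)

```text
time: 9.7
tool_pos: [0.5483, 0.1524, 0.1907]
ee_rot: [3.141, 0.003, 2.985]
wrist_force: [-1.0, -0.4, 9.7]
width: 0.0003
finger_force: 4.8
```

Request:
carry_out(
  steps=[
    [[0, 0, 0.001], 0, 1],
    [[0, 0, 0.001], 0, 1],
    [[0, 0, 0.001], 0, 1],
  ],
)

```text
time: 10.07
tool_pos: [0.5483, 0.1525, 0.1905]
ee_rot: [3.14, 0.004, 2.985]
wrist_force: [-1.9, -0.7, 12.0]
width: 0.0006
finger_force: 5.9
```

Contact with the stop is at z = 0.191, so the hinge is about 0.186 apart from any TCP bias. I'll calibrate that on the blue knob's top, which is known to be at 0.202.

Request:
carry_out(
  steps=[
    [[0, 0, -0.01], 0, 1],
    [[0, 0, -0.05], 0, 1],
    [[0, 0, -0.08], 0, 1],
    [[0, 0, -0.08], 0, 1],
  ],
)

```text
time: 10.58
tool_pos: [0.5484, 0.1524, 0.2692]
ee_rot: [3.141, 0.004, 2.985]
wrist_force: [-0.4, 0.7, -0.6]
width: 0.0003
finger_force: 0.0
```

```bash
python3 - <<'E'
from h import *
go(post(OA,YA,[.083,0,.215]),190.9)
E
```

```text
at [0.5484 0.1524 0.2692] yaw 171.0 shift [-0.0587 -0.315   0.0541] turn -1.99 F [-0.4  0.7 -0.6]
```

Request:
carry_out(
  steps=[
    [[-0.01, -0.055, 0], -0.4, 1],
    [[-0.02, -0.11, 0], -0.8, 1],
    [[-0.03, -0.165, 0], -1.2, 1],
    [[-0.04, -0.22, 0], -1.6, 1],
    [[-0.05, -0.27, 0], -1.99, 1],
    [[-0.0587, -0.315, 0], -1.99, 1],
    [[-0.0587, -0.315, 0.03], -1.99, 1],
    [[-0.0587, -0.315, 0.054], -1.99, 1],
    [[-0.0587, -0.315, 0.054], -1.99, 1],
    [[-0.0587, -0.315, 0.054], -1.99, 1],
  ],
)

```text
time: 11.82
tool_pos: [0.5561, -0.1677, 0.2129]
ee_rot: [3.141, -0.001, -2.951]
wrist_force: [-0.2, 0.7, -0.5]
width: 0.0002
finger_force: 0.0
```

```bash
python3 - <<'E'
from h import *
go(post(OA,YA,[.082,0,.205]),190.9)
go(post(OA,YA,[.0456,0,.205]),190.9)
E
```

```text
at [ 0.5561 -0.1677  0.2129] yaw -169.1 shift [-0.0002 -0.0004  0.0079] turn 0.0 F [-0.2  0.7 -0.5]
at [ 0.5561 -0.1677  0.2129] yaw -169.1 shift [ 0.0362 -0.0004  0.008 ] turn 0.0 F [-0.2  0.7 -0.5]
```

Request:
carry_out(
  steps=[
    [[0, 0, 0.006], 0, 1],
    [[0, 0, 0.009], 0, 1],
    [[0, 0, 0.009], 0, 1],
  ],
)

```text
time: 12.2
tool_pos: [0.5563, -0.1678, 0.2044]
ee_rot: [3.142, 0.0, -2.951]
wrist_force: [-0.7, -0.1, 0.8]
width: 0.0005
finger_force: 0.0
```

Request:
carry_out(
  steps=[
    [[0, 0, 0.001], 0, 1],
    [[0, 0, 0.002], 0, 1],
    [[0, 0, 0.002], 0, 1],
  ],
)

```text
time: 12.58
tool_pos: [0.5563, -0.1679, 0.2024]
ee_rot: [3.141, -0.0, -2.951]
wrist_force: [-0.3, -0.3, -0.4]
width: 0.0004
finger_force: 0.0
```

Request:
carry_out(
  steps=[
    [[0, 0, 0.001], 0, 1],
    [[0, 0, 0.001], 0, 1],
    [[0, 0, 0.001], 0, 1],
  ],
)

```text
time: 12.95
tool_pos: [0.5564, -0.1679, 0.2022]
ee_rot: [-3.141, 0.001, -2.951]
wrist_force: [-1.8, 0.5, 3.5]
width: 0.0006
finger_force: 1.9
```

Blue contact is at z = 0.2023, so the bias is about +0.3 mm. That puts the orange hinge at about 0.186, 4 mm below blue. Now I'll grip the plate.

Request:
carry_out(
  steps=[
    [[0, 0, -0.03], 0, 1],
    [[0, 0, -0.07], 0, -1],
    [[0.01, 0, -0.07], 0, -1],
    [[0.0365, 0, -0.07], 0, -1],
    [[0.0365, 0, -0.07], 0, -1],
    [[0.0365, 0, -0.07], 0, -1],
  ],
)

```text
time: 13.7
tool_pos: [0.5204, -0.1747, 0.2703]
ee_rot: [3.141, -0.001, -2.951]
wrist_force: [0.1, -0.2, -0.2]
width: 0.0472
finger_force: 0.0
```

```bash
python3 - <<'E'
from h import *
go(post(OA,YA,[.0456,0.0003,.208]),190.9)
E
```

```text
at [ 0.5204 -0.1747  0.2703] yaw -169.1 shift [-0.0003 -0.0001  0.0623] turn 0.0 F [ 0.1 -0.2 -0.2]
```

Request:
carry_out(
  steps=[
    [[0, 0, 0], 0, -1],
    [[0, 0, 0], 0, -1],
    [[0, 0, 0.03], 0, -1],
    [[0, 0, 0.058], 0, -1],
    [[0, 0, 0.062], 0, -1],
    [[0, 0, 0.062], 0, -1],
  ],
)

```text
time: 14.45
tool_pos: [0.5208, -0.1748, 0.2099]
ee_rot: [-3.141, 0.0, -2.951]
wrist_force: [0.3, -0.3, 0.7]
width: 0.094
finger_force: 0.0
```

Request:
carry_out(
  steps=[
    [[0, 0, 0], 0, 1],
    [[0, 0, 0], 0, 1],
    [[0, 0, 0], 0, 1],
    [[0, 0, 0], 0, 1],
    [[0, 0, 0], 0, 1],
    [[0, 0, 0], 0, 1],
  ],
)

```text
time: 15.2
tool_pos: [0.5204, -0.1748, 0.2094]
ee_rot: [3.141, -0.0, -2.951]
wrist_force: [0.3, -1.1, 0.5]
width: 0.0374
finger_force: 0.0
```

Request:
carry_out(
  steps=[
    [[0, 0, 0], 0, 1],
    [[0, 0, 0], 0, 1],
    [[0, 0, 0], 0, 1],
    [[0, 0, 0], 0, 1],
  ],
)

```text
time: 15.7
tool_pos: [0.5205, -0.1749, 0.2095]
ee_rot: [-3.142, 0.0, -2.951]
wrist_force: [0.6, -0.8, 0.5]
width: 0.0303
finger_force: 30.0
```

Request:
carry_out(
  steps=[
    [[0, 0, -0.004], 0, 1],
    [[0, 0, -0.009], 0, 1],
    [[0, 0, -0.009], 0, 1],
    [[0, 0, -0.009], 0, 1],
  ],
)

```text
time: 16.2
tool_pos: [0.5204, -0.1747, 0.2183]
ee_rot: [3.141, -0.0, -2.951]
wrist_force: [0.0, 0.1, -1.9]
width: 0.0301
finger_force: 30.0
```

```bash
python3 - <<'E'
from h import *
o=robot.get_obs();print(o['tool_pos'],o['wrist_force'],inpost(OA,YA,o['tool_pos']))
s=snap('scene')
cv2.imwrite('pics/s4.png',cv2.resize(s['image'][170:300,200:340,::-1],None,fx=4,fy=4))
E
```

```text
[ 0.52040412 -0.1747321   0.21833068] [ 0.0339182   0.06987576 -1.94215508] [0.04537809 0.00029238 0.21833068]
```

View pics/s4.png

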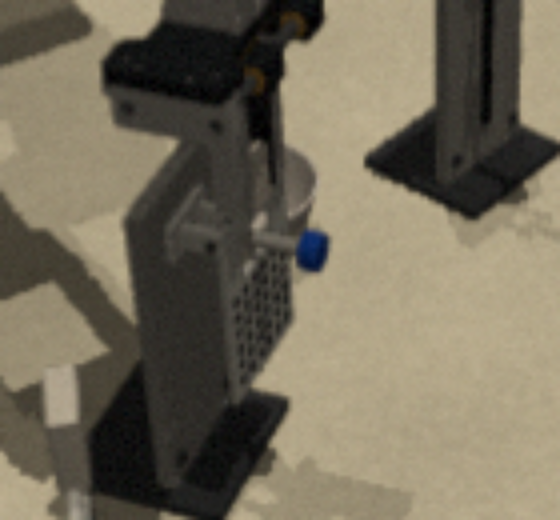

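The plate is gripped with its weight on the tool, and the lift was 8.8 mm. Now I slide it off over the knob.

Request:
carry_out(
  steps=[
    [[-0.01, 0, 0], 0, 1],
    [[-0.02, 0, 0], 0, 1],
    [[-0.025, 0, 0], 0, 1],
    [[-0.028, 0, 0], 0, 1],
  ],
)

```text
time: 16.75
tool_pos: [0.5484, -0.1693, 0.2182]
ee_rot: [3.141, -0.0, -2.951]
wrist_force: [-0.6, -0.4, -1.1]
width: 0.0298
finger_force: 30.0
```

Request:
carry_out(
  steps=[
    [[-0.01, 0, 0], 0, 1],
    [[-0.02, 0, 0], 0, 1],
    [[-0.032, 0, 0], 0, 1],
    [[-0.035, 0, 0], 0, 1],
    [[-0.035, 0, 0], 0, 1],
  ],
)

```text
time: 17.38
tool_pos: [0.5824, -0.1628, 0.2182]
ee_rot: [3.141, -0.001, -2.951]
wrist_force: [-0.1, 0.2, -1.7]
width: 0.0299
finger_force: 30.0
```

```bash
python3 - <<'E'
from h import *
o=robot.get_obs();print(o['tool_pos'],o['wrist_force'],inpost(OA,YA,o['tool_pos']))
go(post(OB,YB,[.11,0.0003,.24]),171)
E
```

```text
[ 0.58242958 -0.1627598   0.21820809] [-0.14210583  0.17583319 -1.74292095] [0.10854844 0.00031996 0.21820809]
at [ 0.5824 -0.1628  0.2182] yaw -169.1 shift [-0.0691  0.301  -0.0217] turn 1.99 F [-0.1  0.2 -1.7]
```

Request:
carry_out(
  steps=[
    [[-0.012, 0.05, -0.022], 0.3, 1],
    [[-0.023, 0.1, -0.022], 0.7, 1],
    [[-0.035, 0.15, -0.022], 1.0, 1],
    [[-0.046, 0.2, -0.022], 1.4, 1],
    [[-0.058, 0.25, -0.022], 1.7, 1],
    [[-0.066, 0.285, -0.022], 1.99, 1],
    [[-0.069, 0.301, -0.022], 1.99, 1],
    [[-0.069, 0.301, -0.022], 1.99, 1],
    [[-0.069, 0.301, -0.022], 1.99, 1],
  ],
)

```text
time: 18.5
tool_pos: [0.5932, 0.1442, 0.2406]
ee_rot: [-3.141, 0.0, 2.984]
wrist_force: [0.1, 0.3, -2.1]
width: 0.0299
finger_force: 30.0
```

```bash
python3 - <<'E'
from h import *
go(post(OB,YB,[.108,0.0003,.2142]),171)
s=snap('top');P=cloud(s);hsv=cv2.cvtColor(s['image'],cv2.COLOR_RGB2HSV)
m=(hsv[...,0]>=3)&(hsv[...,0]<=14)&(hsv[...,1]>120)&(hsv[...,2]>40);m[:150]=0;m[230:]=0;m[:,:225]=0;m[:,290:]=0
q=P[m];print(len(q));
if len(q):print(inpost(OB,YB,np.nanmedian(q,0)))
s=snap('scene');P=cloud(s);hsv=cv2.cvtColor(s['image'],cv2.COLOR_RGB2HSV)
m=(hsv[...,0]>=3)&(hsv[...,0]<=14)&(hsv[...,1]>150)&(hsv[...,2]>40);m[:120]=0;m[220:]=0;m[:,:300]=0;m[:,365:]=0
q=P[m];print(len(q),inpost(OB,YB,np.nanmedian(q,0)))
E
```

```text
at [0.5932 0.1442 0.2406] yaw 170.9 shift [0.0022 0.0017 0.0264] turn -0.01 F [ 0.1  0.3 -2.1]
17
[0.08080082 0.0028359  0.19883897]
14 [ 0.07918005 -0.01003397  0.19183002]
```

Request:
carry_out(
  steps=[
    [[0.002, 0.002, 0.02], 0, 1],
    [[0.002, 0.002, 0.0263], 0, 1],
    [[0.002, 0.002, 0.0263], 0, 1],
    [[0.002, 0.002, 0.0263], 0, 1],
  ],
)

```text
time: 19.1
tool_pos: [0.5918, 0.1477, 0.215]
ee_rot: [3.141, 0.001, 2.984]
wrist_force: [0.5, -0.0, -2.0]
width: 0.0295
finger_force: 30.0
```

Request:
carry_out(
  steps=[
    [[0.007, 0, 0], 0, 1],
    [[0.014, 0, 0], 0, 1],
    [[0.017, 0, 0], 0, 1],
    [[0.017, 0, 0], 0, 1],
  ],
)

```text
time: 19.6
tool_pos: [0.5743, 0.1509, 0.2145]
ee_rot: [3.141, 0.001, 2.985]
wrist_force: [0.3, -1.0, -1.4]
width: 0.0299
finger_force: 30.0
```

Request:
carry_out(
  steps=[
    [[0.003, -0.002, 0.0002], 0, 1],
    [[0.006, -0.002, 0.0002], 0, 1],
    [[0.006, -0.002, 0.0002], 0, 1],
  ],
)

```text
time: 19.98
tool_pos: [0.5682, 0.1497, 0.214]
ee_rot: [3.141, 0.0, 2.985]
wrist_force: [0.1, 0.5, -1.9]
width: 0.0301
finger_force: 30.0
```

Request:
carry_out(
  steps=[
    [[0.004, 0, 0], 0, 1],
    [[0.008, 0, 0], 0, 1],
    [[0.008, 0, 0], 0, 1],
  ],
)

```text
time: 20.35
tool_pos: [0.5602, 0.151, 0.2141]
ee_rot: [3.141, 0.0, 2.985]
wrist_force: [0.3, -0.3, -1.6]
width: 0.0299
finger_force: 30.0
```

Request:
carry_out(
  steps=[
    [[0.005, 0, 0], 0, 1],
    [[0.01, 0, 0], 0, 1],
    [[0.014, 0, 0], 0, 1],
    [[0.014, 0, 0], 0, 1],
  ],
)

```text
time: 20.85
tool_pos: [0.5463, 0.1532, 0.2142]
ee_rot: [3.141, 0.0, 2.985]
wrist_force: [0.3, -0.0, -0.9]
width: 0.0297
finger_force: 30.0
```

Request:
carry_out(
  steps=[
    [[0.005, 0, 0], 0, 1],
    [[0.01, 0, 0], 0, 1],
    [[0.01, 0, 0], 0, 1],
    [[0.01, 0, 0.004], 0, 1],
    [[0.01, 0, 0.007], 0, 1],
    [[0.01, 0, 0.007], 0, 1],
  ],
)

```text
time: 21.6
tool_pos: [0.5366, 0.1546, 0.2063]
ee_rot: [-3.141, -0.001, 2.985]
wrist_force: [0.0, -0.2, -1.2]
width: 0.03
finger_force: 30.0
```

Request:
carry_out(
  steps=[
    [[0, 0, 0.001], 0, 1],
    [[0, 0, 0.002], 0, 1],
    [[0, 0, 0.002], 0, 1],
    [[0, 0, 0.002], 0, 1],
  ],
)

```text
time: 22.1
tool_pos: [0.5369, 0.1547, 0.2056]
ee_rot: [3.141, 0.001, 2.985]
wrist_force: [-0.6, 0.6, 1.4]
width: 0.0302
finger_force: 30.0
```

The plate is seated on the rod, with its weight off the tool. I'm releasing it.

Request:
carry_out(
  steps=[
    [[0, 0, -0.0005], 0, -1],
    [[0, 0, -0.0005], 0, -1],
    [[0, 0, -0.0005], 0, -1],
    [[0, 0, -0.0005], 0, -1],
    [[0, 0, -0.0005], 0, -1],
    [[0, 0, -0.0005], 0, -1],
    [[0, 0, -0.0005], 0, -1],
    [[0, 0, -0.0005], 0, -1],
  ],
)

```text
time: 23.1
tool_pos: [0.5367, 0.1547, 0.2055]
ee_rot: [3.142, -0.0, 2.985]
wrist_force: [-0.9, -0.5, 0.6]
width: 0.0942
finger_force: 0.0
```

Request:
carry_out(
  steps=[
    [[0, 0, -0.03], 0, -1],
    [[0, 0, -0.07], 0, -1],
    [[0, 0, -0.07], 0, -1],
    [[0, 0, -0.07], 0, -1],
  ],
)

```text
time: 23.6
tool_pos: [0.5365, 0.1546, 0.2746]
ee_rot: [-3.141, -0.001, 2.985]
wrist_force: [-0.3, 0.6, -0.3]
width: 0.0939
finger_force: 0.0
```

```bash
python3 - <<'E'
from h import *
go(post(OA,YA,[.082,0,.262]),190.9); print(robot.get_obs()['width'])
s=snap('scene')
cv2.imwrite('pics/s5.png',cv2.resize(s['image'][100:230,260:400,::-1],None,fx=4,fy=4))
E
```

```text
at [0.5365 0.1546 0.2746] yaw 171.0 shift [-0.07   -0.3156  0.0127] turn -1.99 F [-0.3  0.6 -0.3]
0.09393275566769993
```

View pics/s5.png

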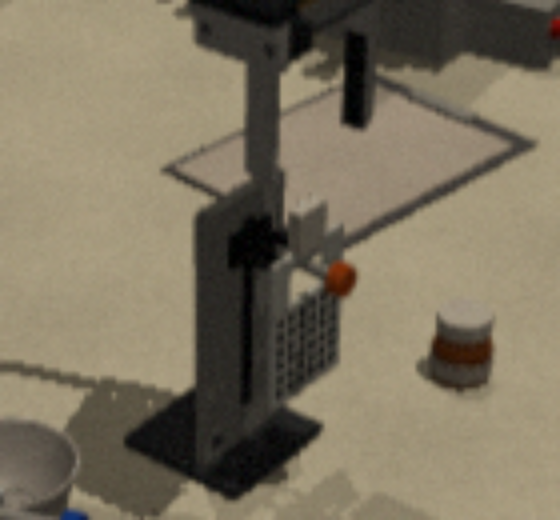

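The plate hangs by its slot on the orange peg, with the knob at crop (341,278). Next I'll grip the blue knob and fold it along its arc.

Request:
carry_out(
  steps=[
    [[-0.012, -0.055, 0], -0.4, -1],
    [[-0.023, -0.11, 0], -0.8, -1],
    [[-0.035, -0.165, 0], -1.2, -1],
    [[-0.046, -0.22, 0], -1.6, -1],
    [[-0.058, -0.27, 0], -1.99, -1],
    [[-0.07, -0.3156, 0], -1.99, -1],
    [[-0.07, -0.3156, 0.012], -1.99, -1],
    [[-0.07, -0.3156, 0.012], -1.99, -1],
  ],
)

```text
time: 24.65
tool_pos: [0.5555, -0.1671, 0.2603]
ee_rot: [3.138, -0.004, -2.951]
wrist_force: [-0.0, -0.6, 0.1]
width: 0.0942
finger_force: 0.0
```

```bash
python3 - <<'E'
from h import *
go(post(OA,YA,[.082,0,.1713]),190.9)
E
```

```text
at [ 0.5555 -0.1671  0.2603] yaw -169.1 shift [-0.0011 -0.0015  0.089 ] turn 0.0 F [-0.  -0.6  0.1]
```

Request:
carry_out(
  steps=[
    [[-0.001, -0.001, 0.04], 0, -1],
    [[-0.001, -0.001, 0.08], 0, -1],
    [[-0.001, -0.001, 0.089], 0, -1],
    [[-0.001, -0.001, 0.089], 0, 1],
    [[-0.001, -0.001, 0.089], 0, 1],
    [[-0.001, -0.001, 0.089], 0, 1],
    [[-0.001, -0.001, 0.089], 0, 1],
    [[-0.001, -0.001, 0.089], 0, 1],
    [[-0.001, -0.001, 0.089], 0, 1],
    [[-0.001, -0.001, 0.089], 0, 1],
  ],
)

```text
time: 25.9
tool_pos: [0.5577, -0.1688, 0.1743]
ee_rot: [3.141, -0.0, -2.951]
wrist_force: [0.4, -0.9, 0.3]
width: 0.0277
finger_force: 0.0
```

Request:
carry_out(
  steps=[
    [[0, 0, 0], 0, 1],
    [[0, 0, 0], 0, 1],
    [[0, 0, 0], 0, 1],
    [[0, 0, 0], 0, 1],
  ],
)

```text
time: 26.4
tool_pos: [0.5577, -0.1685, 0.1743]
ee_rot: [3.141, -0.0, -2.951]
wrist_force: [-0.3, 2.5, -0.3]
width: 0.0229
finger_force: 30.0
```

```bash
python3 - <<'E'
from h import *
p=inpost(OA,YA,robot.get_obs()['tool_pos']);print(p,robot.get_obs()['wrist_force'])
for a in range(9,91,9):
    b=np.radians(a); print(a,(56*(1-np.cos(b))).round(1),(-56*np.sin(b)).round(1))
E
```

```text
[ 0.08316629 -0.00062615  0.17433573] [-0.33602421  2.52872574 -0.32203452]
9 0.7 -8.8
18 2.7 -17.3
27 6.1 -25.4
36 10.7 -32.9
45 16.4 -39.6
54 23.1 -45.3
63 30.6 -49.9
72 38.7 -53.3
81 47.2 -55.3
90 56.0 -56.0
```

Request:
carry_out(
  steps=[
    [[0, 0, 0], 0, 0.2],
    [[0, 0, 0], 0, 0.2],
    [[0, 0, 0.004], 0, 0.2],
    [[0, 0, 0.004], 0, 0.2],
    [[0, 0, 0.004], 0, 1],
    [[0, 0, 0.004], 0, 1],
    [[0, 0, 0.004], 0, 1],
    [[0, 0, 0.004], 0, 1],
    [[0, 0, 0.004], 0, 1],
  ],
)

```text
time: 27.52
tool_pos: [0.5578, -0.1685, 0.1705]
ee_rot: [3.141, 0.0, -2.951]
wrist_force: [-0.5, 1.0, -0.0]
width: 0.0231
finger_force: 30.0
```

Request:
carry_out(
  steps=[
    [[0, 0, -0.004], 0, 1],
    [[0.0007, 0, -0.0088], 0, 1],
    [[0.0015, 0, -0.013], 0, 1],
    [[0.0027, 0, -0.0173], 0, 1],
    [[0.0027, 0, -0.0173], 0, 1],
  ],
)

```text
time: 28.15
tool_pos: [0.5543, -0.1691, 0.188]
ee_rot: [3.141, -0.002, -2.951]
wrist_force: [-2.6, 2.1, -5.2]
width: 0.0232
finger_force: 30.0
```

Request:
carry_out(
  steps=[
    [[0.0015, 0, -0.004], 0, 1],
    [[0.0034, 0, -0.0081], 0, 1],
    [[0.0056, 0, -0.012], 0, 1],
    [[0.008, 0, -0.0156], 0, 1],
    [[0.0108, 0, -0.019], 0, 1],
    [[0.0137, 0, -0.0223], 0, 1],
    [[0.017, 0, -0.0253], 0, 1],
    [[0.0204, 0, -0.028], 0, 1],
    [[0.0204, 0, -0.028], 0, 1],
  ],
)

```text
time: 29.28
tool_pos: [0.5355, -0.1729, 0.2172]
ee_rot: [-3.141, 0.002, -2.951]
wrist_force: [2.1, 4.7, -3.7]
width: 0.0229
finger_force: 30.0
```

Request:
carry_out(
  steps=[
    [[0.0037, 0, -0.0024], 0, 1],
    [[0.0075, 0, -0.0046], 0, 1],
    [[0.0115, 0, -0.0064], 0, 1],
    [[0.0156, 0, -0.008], 0, 1],
    [[0.02, 0, -0.0092], 0, 1],
    [[0.0241, 0, -0.01], 0, 1],
    [[0.028, 0, -0.0105], 0, 1],
    [[0.031, 0, -0.0107], 0, 1],
    [[0.0325, 0, -0.0107], 0, 1],
    [[0.0325, 0, -0.0107], 0, 1],
  ],
)

```text
time: 30.52
tool_pos: [0.5027, -0.1814, 0.2282]
ee_rot: [-3.137, 0.0, -2.953]
wrist_force: [-2.9, -1.2, 2.8]
width: 0.0002
finger_force: 1.8
```

```bash
python3 - <<'E'
from h import *
o=robot.get_obs();print(inpost(OA,YA,o['tool_pos']),o['wrist_force'])
E
```

```text
[ 0.02676903 -0.00288646  0.22818364] [-2.94726769 -1.20556352  2.75932054]
```

The fingers closed empty, so the knob slipped out near the top. I'm checking where it is.

```bash
python3 - <<'E'
from h import *
s=snap('scene');P=cloud(s);hsv=cv2.cvtColor(s['image'],cv2.COLOR_RGB2HSV)
cv2.imwrite('pics/s6.png',cv2.resize(s['image'][170:300,200:340,::-1],None,fx=4,fy=4))
m=(hsv[...,0]>=98)&(hsv[...,0]<=128)&(hsv[...,1]>150)&(hsv[...,2]>40);m[:170]=0;m[300:]=0;m[:,:220]=0;m[:,320:]=0
q=P[m];print(len(q),inpost(OA,YA,np.nanmedian(q,0)),np.nanpercentile(q[:,2],[5,95]))
E
```

```text
80 [ 0.04950336 -0.00611896  0.24700799] [0.23980512 0.25150051]
```

View pics/s6.png

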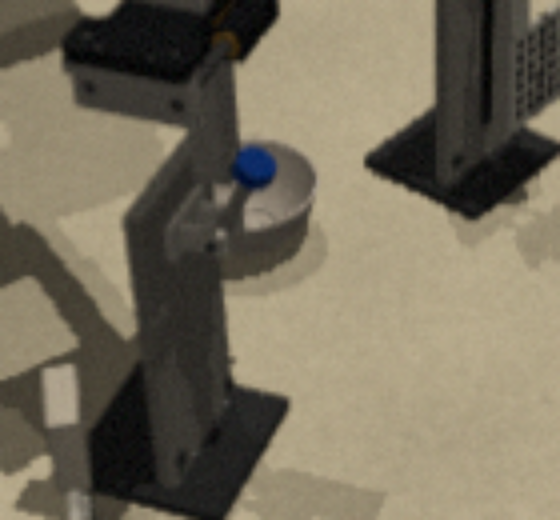

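The blue peg is at about 25°, with the knob at crop (254,167). I'll finish by pushing from the front with closed fingers.

Request:
carry_out(
  steps=[
    [[-0.001, 0, -0.02], 0, 1],
    [[0, 0.003, -0.05], 0, 1],
    [[-0.03, 0.003, -0.05], 0, 1],
    [[-0.06, 0.003, -0.05], 0, 1],
    [[-0.06, 0.003, -0.03], 0, 1],
    [[-0.06, 0.003, -0.003], 0, 1],
    [[-0.06, 0.003, -0.003], 0, 1],
  ],
)

```text
time: 31.45
tool_pos: [0.561, -0.1646, 0.2266]
ee_rot: [3.139, -0.003, -2.951]
wrist_force: [-1.0, -0.3, -0.6]
width: 0.0005
finger_force: 0.0
```

Request:
carry_out(
  steps=[
    [[0.01, 0, 0], 0, 1],
    [[0.016, 0, 0], 0, 1],
    [[0.022, 0, 0], 0, 1],
    [[0.028, 0, 0], 0, 1],
    [[0.034, 0, 0], 0, 1],
    [[0.034, 0, 0], 0, 1],
  ],
)

```text
time: 32.2
tool_pos: [0.5309, -0.1721, 0.2338]
ee_rot: [-3.136, 0.011, -2.951]
wrist_force: [4.2, 0.2, 3.9]
width: 0.0005
finger_force: 2.7
```

Request:
carry_out(
  steps=[
    [[0.002, 0, 0], 0, 1],
    [[0.004, 0, 0], 0, 1],
    [[0.004, 0, 0], 0, 1],
    [[0.004, 0, 0], 0, 1],
  ],
)

```text
time: 32.7
tool_pos: [0.5262, -0.1726, 0.2322]
ee_rot: [-3.138, 0.007, -2.951]
wrist_force: [4.6, 0.1, 4.0]
width: 0.0007
finger_force: 2.6
```

```bash
python3 - <<'E'
from h import *
o=robot.get_obs();print(inpost(OA,YA,o['tool_pos']),o['wrist_force'])
E
```

```text
[0.05144555 0.00128774 0.23217573] [4.55868834 0.13486327 3.97461809]
```

Force is steady at about 4.5 N, so the hinge is turning. I'm continuing to the stop.

Request:
carry_out(
  steps=[
    [[0.002, 0, 0], 0, 1],
    [[0.004, 0, 0], 0, 1],
    [[0.004, 0, 0], 0, 1],
  ],
)

```text
time: 33.08
tool_pos: [0.5215, -0.1731, 0.2311]
ee_rot: [-3.14, 0.005, -2.951]
wrist_force: [4.6, 1.2, 5.2]
width: 0.0003
finger_force: 2.8
```

Request:
carry_out(
  steps=[
    [[0.002, 0, 0], 0, 1],
    [[0.003, 0, 0], 0, 1],
    [[0.003, 0, 0], 0, 1],
  ],
)

```text
time: 33.45
tool_pos: [0.5213, -0.1732, 0.2312]
ee_rot: [-3.139, 0.011, -2.949]
wrist_force: [12.3, 1.1, 3.5]
width: 0.0003
finger_force: 6.2
```

Request:
carry_out(
  steps=[
    [[0.001, 0, 0], 0, 1],
    [[0.002, 0, 0], 0, 1],
    [[0.002, 0, 0], 0, 1],
  ],
)

```text
time: 33.83
tool_pos: [0.5211, -0.1732, 0.2313]
ee_rot: [-3.139, 0.015, -2.948]
wrist_force: [16.0, 1.4, 1.7]
width: 0.0006
finger_force: 8.4
```

```bash
python3 - <<'E'
from h import *
o=robot.get_obs();print(inpost(OA,YA,o['tool_pos']),o['wrist_force'])
E
```

```text
[0.04634945 0.00166764 0.23131451] [16.01605416  1.38033687  1.67651534]
```

The stop is felt at x = 46.3 mm (46 predicted). I'm retracting and verifying.

Request:
carry_out(
  steps=[
    [[-0.02, 0, 0], 0, 1],
    [[-0.06, 0, 0], 0, 1],
    [[-0.06, 0, -0.06], 0, 1],
    [[-0.06, 0, -0.1], 0, 1],
    [[-0.06, 0, -0.1], 0, 1],
    [[-0.06, 0, -0.1], 0, 1],
  ],
)

```text
time: 34.58
tool_pos: [0.5732, -0.1626, 0.3276]
ee_rot: [3.14, -0.004, -2.952]
wrist_force: [-0.0, -0.2, 0.0]
width: 0.0005
finger_force: 0.0
```

```bash
python3 - <<'E'
from h import *
s=snap('top');P=cloud(s);hsv=cv2.cvtColor(s['image'],cv2.COLOR_RGB2HSV)
m=(hsv[...,0]>=98)&(hsv[...,0]<=128)&(hsv[...,1]>120);m[:185]=0;m[245:]=0;m[:,:365]=0;m[:,430:]=0
q=P[m];q=q[q[:,2]>.235];print(len(q),[inpost(OA,YA,x).round(4) for x in(np.nanmedian(q,0),)],np.nanpercentile(q[:,2],[5,95]))
q=P[170:255,222:290].reshape(-1,3);t=q[(q[:,2]>.229)&(q[:,2]<.25)];print('block b',len(t),inpost(OB,YB,np.median(t,0)))
s2=snap('scene');cv2.imwrite('pics/s7.png',s2['image'][...,::-1])
for nm,(r,c) in dict(bowl=(268,316),jar=(182,193),beaker=(141,338)).items():
    a=P[r-3:r+4,c-3:c+4].reshape(-1,3); print(nm,np.nanmedian(a,0).round(3))
E
```

```text
25 [array([0.0379, 0.0965, 0.6074])] [0.25121078 0.6618622 ]
block b 74 [0.05120164 0.00036103 0.23594636]
bowl [0.367 0.008 0.006]
jar [0.583 0.331 0.062]
beaker [ 0.711 -0.043  0.006]
```

View pics/s7.png

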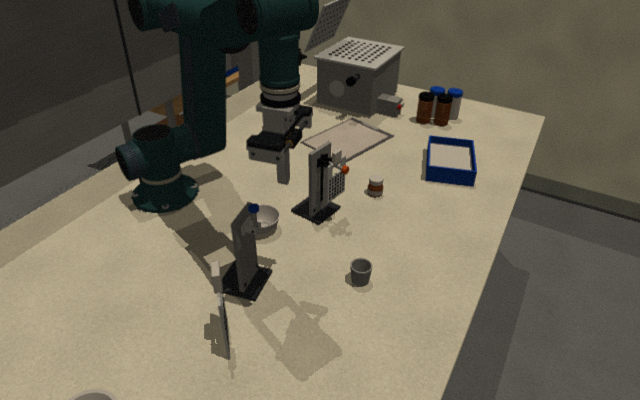

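The blue peg is folded flat, with its knob at (254,209). The plate hangs on the orange peg at (336,175), and the bowl, jar and beaker have not moved. Handing in.

```bash
python3 -c "
from bench import robot
print(robot.close_job())"
```

```text
the job is handed in; nothing more can be done
None
```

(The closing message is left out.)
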